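# Point out the sample, close the block heater and start it

### The arm

A 6-joint arm with a two-finger parallel gripper is mounted at the origin on the work surface. World frame = base frame: x ahead of the robot, y to its left, z up, the work surface at z = 0. Lengths are in m, angles in rad, forces in N, time in s.
With the tool pointing down it reaches from about 0.35 to 0.775 m from the base axis. Payload 7.3 kg.
Tool frame: the origin (TCP) lies at the very end of the fingers, on their centre line; the grasp point (between the pads) lies robot.pinch_z behind it (robot.pinch_z is the distance from the TCP to the grasp point, in m); y points along the fingers, z is the direction in which the jaws open and shut, and the axes are right-handed (so a half turn about y gives the same grasp; the last joint's range is limited). The gripper opens to 92 mm and grips with 3 to 60 N. Pads are 19 mm wide; open, the fingers measure 130 mm over their backs; the gripper's body (75 mm by 190 mm) begins 47 mm behind the grasp point.
Start: joints at [-1.422, 0.342, 1.524, -0, 1.275, -0.146], TCP at [0.153, -0.502, 0.227] pointing down, gripper open.
Joint ranges: [-2.53, 2.53], [-0.77, 2.02], [0.04, 2.7], [-1, 4.14], [0.28, 2.66], [-3.11, 3.11]. Speed limits (rad/s): [2.57, 2.57, 3.14, 3.14, 3.14, 3.14].

### API

Orientations are given as [roll, pitch, yaw] about the fixed x, y, z axes, in that order (R = Rz(yaw) Ry(pitch) Rx(roll)).
In Python, from cell import status, viewer, robot gives the robot as it stands. The module is installed in compiled form; this text tells all that it offers.
- The arm moves only by the shell command python3 -m pendant 'ROWS' [FORCE]. ROWS is JSON, a list that holds one entry, the list of rows, each a list of 7 numbers: the shift along the tool's x, y, z in cm, then the turn, a rotation vector about the tool's x, y, z in rad, then the finger opening in cm, from 0 to 9.18. A call has 1 to 20 rows; each row is the pose to reach, as a shift and turn from the pose commanded when the call began, along the tool's axes at that moment; what a row does not reach only later rows make up. A row lasts 1/10 s, in which the tool goes at most 50 mm and 8.59 degrees, less where a joint would pass 70% of its speed; a pose out of reach is approached as far as the arm can. A call with a gripper value outside its range is refused whole. The fingers move at their own pace and stop on an object; FORCE is the grip in N (left out, the last holds). Time passes only in rows, so rows that repeat a pose let the fingers close. It gives the time, the measured TCP pose, the force and the opening at its end, in the units of the state.
- status.observe(): the state, without advancing time (a new reading comes with each control period).
- viewer.read_camera(name): name is "side" or "top"; returns a dict with "image" (420x560x3 uint8, red, green, blue), "range_z" (420x560 float32, m along the optical axis (not along the pixel's ray), 0 where there is no reading), "fx", "fy", "cx", "cy" (pixels), "camera_from_world" (4x4, takes a point from world to camera coordinates). Camera axes: x right, y up, looking along -z (the intrinsics and any distortion apply to the point x, -y, -z); pixel columns grow to the right and rows downward; lengths in m; the calibration is good to about 2 mm. A picture is of the moment at which its call begins.
- robot.hand_in(): hands the job in, once; it reports no verdict.
The state is a dict: "time": time; "qpos": joint angles; "qvel": joint speeds; "joint_efforts": joint torques, N m; "tool_pos": TCP position; "tool_rot": TCP orientation; "contact_force": force on the tool from outside, world axes, zero at the start; "torque": the same for the moment, N m; "opening": finger opening in m.
Only numpy, scipy, OpenCV 4.12 (cv2) and the standard library are available. Lean on these libraries where they do the work, as an engineer would, in place of code of your own. Each camera call takes 0.05 s, during which the arm holds its last target. There are 200 camera calls.

### The job

Start the incubation with a second person checking the sample: while the block heater's lid is open, point out the tube with the red cap, and no other, by holding the fingertips straight above its cap, a centimetre or two clear of it, for two full seconds. Then push the lid all the way shut, and only then press the green start key fully down and let it go. Do not touch any tube or press the red stop key, and leave the other things on the bench where they are.

Things in the scene. Friction and masses are not known exactly. Their poses are not given: they have to be found in the camera images.
- heater: Dry block heater fixed on the bench, white and blue, 280 mm deep (its x) x 220 wide (its y) x 125 high. Origin: centre of its underside. x points from its front (sloping dark screen) to its rear (lid hinge), z up. Behind the two keys, the flat top deck (125 mm above the bench) has a recess, x 0 to 90 mm, y -58 to 58, with a block of six wells 30 mm apart, a tube in each.
- lid (a joint): Angle of the heater's lid in rad: 0 fully closed flat on the deck, grows as it opens upward about the rear hinge, stop at 1.9. Starts open, near upright. Its friction hinge keeps any angle it is left at; it takes about 1 to 3 N near the free edge to swing it shut.
- lid_hinge (a point): Middle of the lid's hinge line, 125 mm above the bench, at the heater's x = 115 mm, y = 0; the line runs along the heater's y. The lid is a plate 133 mm long from hinge line to free edge (plus a 9 mm finger tab), 160 wide, 12 thick, white frame with clear window; closed, its upper side is 137 mm above the bench and clears the tubes.
- lid_edge (a point): Point on the lid's outer side (its upper side when closed), middle of its width, 115 mm from the hinge and 18 mm short of the free edge; it swings with the lid. When the lid is open this outer side faces away from the keys.
- start_key (a joint): Travel of the green start key in m: 0 released, 0.004 fully pressed (straight down, about 4 N), springs back by itself. Pressed for sure beyond 0.003.
- start_key_top (a point): Centre of the top of the green start key: round, 22 mm across, standing 7 mm above the deck (132 mm above the bench), between screen and lid, at the heater's x = -50 mm, y = -30 mm. The closed lid's edge is 32 mm from the key's centre, its middle tab 23 mm nearer the rear than it.
- stop_key (a joint): Travel of the red stop key in m: 0 released, 0.004 fully pressed. Same size as the start key, 60 mm from it at the heater's x = -50 mm, y = +30 mm. Not to be pressed.
- cap_red (a point): Centre of the top of the red cap of the tube to be pointed out; 119 mm above the bench, 6 mm below the heater's deck. Caps are 20 mm across.
- tube_red: The tube with the red cap: loose 5 ml screw-cap tube, 60 mm long, 17 mm across, cap 20 mm across and 14 mm high, standing in one of the six wells. Origin: centre of its bottom end; its z axis runs up to the cap.
- tube_white: A tube of the same make with a white cap, in another of the wells; cap top 60 mm above the origin at its bottom end. Not to be touched or pointed at.
- tube_blue: A tube of the same make with a blue cap, in another of the wells; cap top 60 mm above the origin at its bottom end. Not to be touched or pointed at.
- tube_yellow: A tube of the same make with a yellow cap, in another of the wells; cap top 60 mm above the origin at its bottom end. Not to be touched or pointed at.
- tube_green: A tube of the same make with a green cap, in another of the wells; cap top 60 mm above the origin at its bottom end. Not to be touched or pointed at.
- tube_violet: A tube of the same make with a violet cap, in another of the wells; cap top 60 mm above the origin at its bottom end. Not to be touched or pointed at.
- bottle: Amber reagent jar with a blue cap, 68 mm across, 130 mm high, loose on the bench. Origin: centre of its underside.
- tip_box: Blue box of pipette tips with a clear cover, 120 x 82 x 68 mm, loose on the bench. Origin: centre of its underside.
- marker: White lab marker with a black cap, 120 mm long, 15 mm thick, lying on the bench. Origin: under its middle.

How it is judged:
On the way, in this order (a step that is already met when the one before it is completed fails the run):
1. the fingertips are held over the red cap without contact, within 10 mm of its centre to the side and about 2 to 36 mm above it, for 1.5 s, the lid still open (horizontal distance between the grasp point and cap_red below 0.01 m and z of the grasp point in the frame of cap_red between 0.021 and 0.055 m and value of joint lid above 1.2 rad), for 1.5 s.
2. the lid is shut (within 0.05 rad) (value of joint lid below 0.05 rad), for 0.2 s.
3. the green start key is pressed down (more than 3 mm) with the lid shut (value of joint start_key above 0.003 m and value of joint lid below 0.05 rad), for 0.05 s.
At the end, for the whole second after the job is handed in: The lid is shut (within 0.05 rad), both keys are released, every tube is at rest in its own well within 8 mm of where it started, and the jar, tip box and marker are within 20 mm of where they started (value of joint lid below 0.05 rad and value of joint each of start_key, stop_key below 0.0015 m and distance of each of tube_red, tube_white, tube_blue, tube_yellow, tube_green, tube_violet from where it was at the start of the episode below 0.008 m and linear speed of each of tube_red, tube_white, tube_blue, tube_yellow, tube_green, tube_violet below 0.02 m/s and distance of each of bottle, tip_box, marker from where it was at the start of the episode below 0.02 m); the robot touches nothing.
It fails at once if a tube is touched by the robot, lifted or shifted by more than 8 mm (contact force between any of the fingers, the arm and tube_red above 0.2 N or contact force between any of the fingers, the arm and tube_white above 0.2 N or contact force between any of the fingers, the arm and tube_blue above 0.2 N or contact force between any of the fingers, the arm and tube_yellow above 0.2 N or contact force between any of the fingers, the arm and tube_green above 0.2 N or contact force between any of the fingers, the arm and tube_violet above 0.2 N or distance of any of tube_red, tube_white, tube_blue, tube_yellow, tube_green, tube_violet from where it was at the start of the episode above 0.008 m).
It fails at once if with the lid open, the fingertips are brought close over the middle of another tube's cap (within 8 mm of its centre, less than 25 mm above it) (value of joint lid above 1.2 rad and ((horizontal distance between the grasp point and tube_white below 0.008 m and z of the grasp point in the frame of tube_white below 0.104 m) or (horizontal distance between the grasp point and tube_blue below 0.008 m and z of the grasp point in the frame of tube_blue below 0.104 m) or (horizontal distance between the grasp point and tube_yellow below 0.008 m and z of the grasp point in the frame of tube_yellow below 0.104 m) or (horizontal distance between the grasp point and tube_green below 0.008 m and z of the grasp point in the frame of tube_green below 0.104 m) or (horizontal distance between the grasp point and tube_violet below 0.008 m and z of the grasp point in the frame of tube_violet below 0.104 m))).
It fails at once if the start key is pressed while the lid is open (value of joint start_key above 0.002 m and value of joint lid above 0.1 rad).
It fails at once if the red stop key is pressed (value of joint stop_key above 0.002 m).
It fails at once if the jar, the tip box or the marker is moved by more than 20 mm (distance of any of bottle, tip_box, marker from where it was at the start of the episode above 0.02 m).
It also fails if it takes over 58 s, if anything falls off the work surface, if the arm or the gripper's body presses on something with over 40 N, if the wrist force passes 120 N, or if a joint passes its speed limit or range.

## Working session

There is one attempt and no reset: what is moved stays moved. The work goes in short steps, Python scripts to look and compute and a shell command to move; the robot and the scene stay as the last step left them, time stands still between calls to the robot, and variables do not carry over. Pictures are saved under pics/ and viewed, about 8 in all and at most 12, crops included, and the job is handed in when it is done.

```bash
mkdir -p pics
cat > h.py <<'E'
from cell import status, viewer, robot
import numpy as np, cv2, pickle
from scipy.spatial.transform import Rotation as R
def snap(name,f):
    c=viewer.read_camera(name); pickle.dump(c,open(f'{f}.pkl','wb'))
    cv2.imwrite(f'pics/{f}.png',c['image'][...,::-1]); return c
def load(f): return pickle.load(open(f'{f}.pkl','rb'))
def ray(c,u,v):
    T=np.linalg.inv(c['camera_from_world']); d=np.array([(u-c['cx'])/c['fx'],-(v-c['cy'])/c['fy'],-1.])
    return T[:3,3],T[:3,:3]@d
def at_z(c,u,v,z):
    o,d=ray(c,u,v); return o+d*(z-o[2])/d[2]
def at_d(c,u,v):
    o,d=ray(c,u,v); return o+d*c['range_z'][int(v),int(u)]
def proj(c,p):
    q=c['camera_from_world']@np.r_[p,1]; return c['cx']+c['fx']*q[0]/-q[2], c['cy']-c['fy']*q[1]/-q[2]
E
python3 - <<'E'
from h import *
np.set_printoptions(precision=4,suppress=True)
for n in('top','side'):
    c=snap(n,n+'0'); print({k:v for k,v in c.items() if k not in('image','range_z')})
s=status.observe(); print(s,robot.pinch_z)
i=np.hstack([cv2.imread('pics/top0.png'),cv2.imread('pics/side0.png')])
E
```

```text
{'fx': 399.121515447691, 'fy': 399.121515447691, 'cx': 285.4925982754377, 'cy': 210.53087745035182, 'camera_from_world': array([[-0.0299, -0.9996, -0.0026,  0.0298],
       [ 0.9846, -0.0299,  0.1724, -0.5198],
       [-0.1724,  0.0026,  0.985 , -1.0672],
       [ 0.    ,  0.    ,  0.    ,  1.    ]])}
{'fx': 389.24896826537963, 'fy': 389.24896826537963, 'cx': 285.47280613124923, 'cy': 200.81180816276648, 'camera_from_world': array([[-0.1905, -0.9816,  0.0144,  0.0964],
       [ 0.6561, -0.1164,  0.7456, -0.4352],
       [-0.7302,  0.1515,  0.6662, -0.8936],
       [ 0.    ,  0.    ,  0.    ,  1.    ]])}
{'time': 0.1, 'qpos': array([-1.422 ,  0.3427,  1.5249,  0.    ,  1.2754, -0.146 ]), 'qvel': array([-0.0003, -0.0006, -0.0013, -0.0009,  0.0002,  0.0011]), 'joint_efforts': array([  0.0018, -43.2005, -24.4694,   0.0719,   0.0526,  -0.    ]), 'tool_pos': array([ 0.1525, -0.502 ,  0.2261]), 'tool_rot': array([-1.5721,  0.0002, -2.8468]), 'contact_force': array([-0.671 ,  0.2823, -0.3472]), 'torque': array([-0.0076, -0.0261, -0.0162]), 'opening': 0.09180744153947958} 0.0188
```

View pics/top0.png

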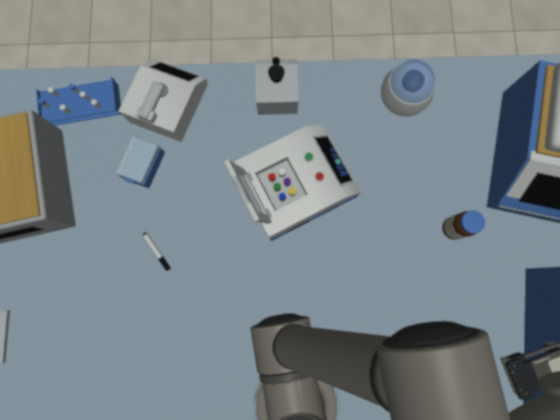

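View pics/side0.png

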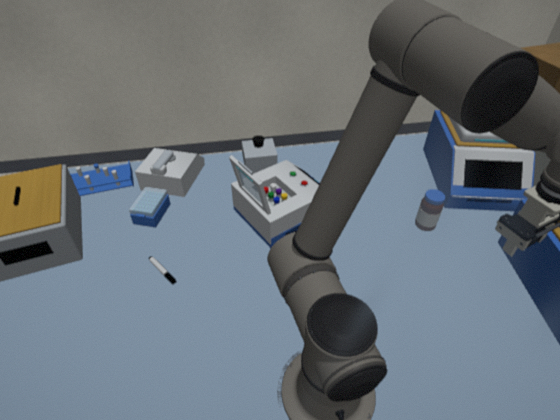

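Run:
```python
import cv2
i=cv2.imread('pics/top0.png')[115:245,215:365]
cv2.imwrite('pics/crop0.png',cv2.resize(i,None,fx=5,fy=4.6 and 5,interpolation=cv2.INTER_CUBIC)[:600])
```

```text
(no output)
```

View pics/crop0.png

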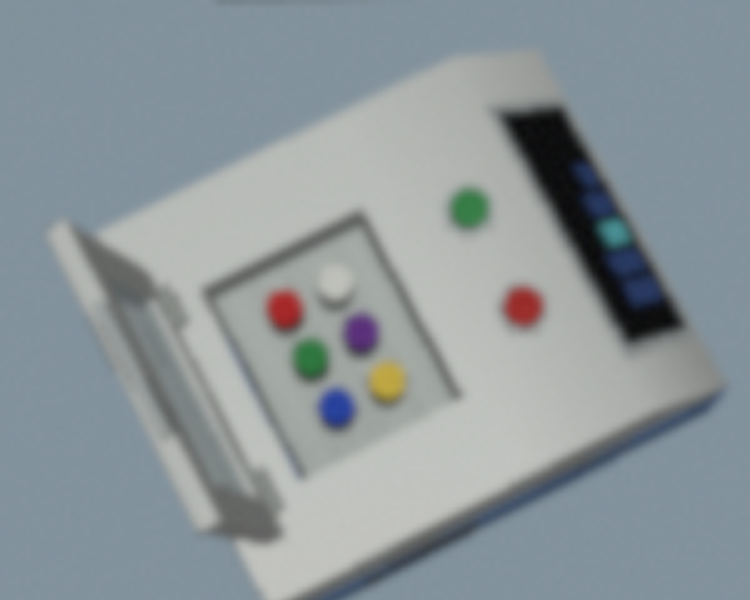

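The crop shows the red cap at crop (285,309), rear row, beside white (335,284) and green (311,358). The green key is at (469,208), the red key at (523,306) and the lid's free edge runs from (60,225) to (205,525).

Run:
```python
from h import *
from scipy.optimize import least_squares
np.set_printoptions(precision=4,suppress=True)
c=load('top0')
full=lambda x,y:((x+.5)/5-.5+215,(y+.5)/5-.5+115)
L=dict(red=((60,-30,119),(285,309)),white=((30,-30,119),(335,284)),green=((60,0,119),(311,358)),violet=((30,0,119),(361,333)),blue=((60,30,119),(337,409)),yellow=((30,30,119),(387,382)),start=((-50,-30,132),(469,208)),stop=((-50,30,132),(523,306)))
loc=np.array([v[0] for v in L.values()])/1e3; uv=np.array([full(*v[1]) for v in L.values()])
W=np.array([at_z(c,*p,l[2]) for p,l in zip(uv,loc)])
def f(p): 
    r=R.from_euler('z',p[2]).as_matrix(); return (loc[:,:2]+[[p[3]*(k<6),0] for k in range(8)])@r[:2,:2].T+p[:2]-W[:,:2]
s=least_squares(lambda p:f(p).ravel(),[.55,0,1.9,0]); print(s.x,f(s.x)*1e3)
p=s.x; r=R.from_euler('z',p[2]).as_matrix()
w=lambda x,y,z: r@np.array([x,y,z])+[p[0],p[1],0]
for k,wv,l in zip(L,W,loc): print(k,wv,w(*(l+[p[3]*(l[0]>0),0,0])))
# lid angle by depth: points above deck
v,u=np.mgrid[140:240,215:290]
P=np.array([at_d(c,a,b) for a,b in zip(u.ravel(),v.ravel())])
q=(P-[p[0],p[1],0])@r
m=(abs(q[:,1])<.08)&(q[:,2]>.15)&(q[:,0]>.05)&(q[:,0]<.25)
q=q[m]; print(len(q)); 
for z in np.arange(.15,.28,.02):
    t=q[(q[:,2]>z)&(q[:,2]<z+.02)]
    if len(t): print(z,len(t),np.percentile(t[:,0],[5,50,95]))
print('edge',[ (at_d(c,*full(*e))-[p[0],p[1],0])@r for e in((62,228),(130,375),(203,525))])
S=status.observe(); print(R.from_euler('xyz',S['tool_rot']).as_matrix())
```

```text
[ 0.5992 -0.0184  2.0259 -0.0001] [[-0.2643  0.38  ]
 [ 0.105   0.1974]
 [-0.2616  0.2178]
 [ 0.222  -0.0542]
 [ 0.5746 -0.0882]
 [ 0.1025 -0.4187]
 [-0.2582  0.0651]
 [-0.2199 -0.2991]]
red [0.6    0.0483 0.119 ] [0.5998 0.0486 0.119 ]
white [0.6129 0.0215 0.119 ] [0.613  0.0217 0.119 ]
green [0.5731 0.0352 0.119 ] [0.5728 0.0354 0.119 ]
violet [0.5858 0.0086 0.119 ] [0.586  0.0085 0.119 ]
blue [0.5453 0.0223 0.119 ] [0.5459 0.0223 0.119 ]
yellow [ 0.559  -0.0043  0.119 ] [ 0.5591 -0.0047  0.119 ]
start [ 0.6483 -0.0501  0.132 ] [ 0.6481 -0.0501  0.132 ]
stop [ 0.5944 -0.0762  0.132 ] [ 0.5942 -0.0765  0.132 ]
835
0.15 100 [0.1207 0.125  0.1276]
0.16999999999999998 104 [0.1247 0.1294 0.1321]
0.18999999999999997 108 [0.1286 0.1335 0.1364]
0.20999999999999996 44 [0.1329 0.1353 0.1395]
0.22999999999999995 126 [0.1371 0.1393 0.1503]
0.24999999999999994 353 [0.1416 0.1469 0.1525]
edge [array([ 0.1448, -0.0786,  0.2532]), array([0.1482, 0.0002, 0.2606]), array([0.1502, 0.076 , 0.2567])]
[[-0.9569 -0.0002  0.2905]
 [-0.2905  0.0013 -0.9569]
 [-0.0002 -1.     -0.0013]]
```

```bash
python3 -m pendant '[[[0,-4,0,0,0,0,0],[-3,-7,-2,0,-0.1,0,0],[-6.5,-7,-4.4,0,-0.2,0,0],[-10.5,-7,-7.1,0,-0.32,0,0],[-14.5,-7,-9.8,0,-0.44,0,0],[-18.5,-7,-12.5,0,-0.56,0,0],[-22.5,-7,-15.2,0,-0.68,0,0],[-26.5,-7,-17.9,0,-0.8,0,0],[-30.5,-7,-20.6,0,-0.92,0,0],[-34.5,-7,-23.3,0,-1.04,0,0],[-38.5,-7,-26,0,-1.16,0,0],[-42.5,-7,-28.7,0,-1.28,0,0],[-46.5,-7,-31.4,0,-1.4,0,0],[-50.5,-7,-34.1,0,-1.52,0,0],[-54.5,-7,-36.8,0,-1.64,0,0],[-57.5,-7,-38.8,0,-1.71,0,0],[-58.8,-7,-39.7,0,-1.731,0,0],[-58.8,-7,-39.7,0,-1.731,0,0],[-58.8,-7,-39.7,0,-1.731,0,0]]]' 10
python3 - <<'E'
from h import *
np.set_printoptions(precision=4,suppress=True)
S=status.observe(); M=R.from_euler('xyz',S['tool_rot']).as_matrix()
print(S,M,M.T@(np.array([.5998,.0486,.135])-S['tool_pos'])*100)
snap('side','side1');snap('top','top1')
E
```

```text
time: 2.0
tool_pos: [0.5994, 0.0481, 0.296]
tool_rot: [-1.572, 0.0, -1.116]
contact_force: [0.4, -0.3, -0.0]
opening: 0.0006
{'time': 2.0, 'qpos': array([-0.047 ,  0.4497,  1.1691, -0.0005,  1.5243, -0.5018]), 'qvel': array([-0.0204, -0.0194,  0.0116,  0.0003,  0.0007, -0.0013]), 'joint_efforts': array([  0.9818, -49.8643, -26.5768,   0.1462,   0.0457,   0.0011]), 'tool_pos': array([0.5994, 0.0481, 0.296 ]), 'tool_rot': array([-1.5723,  0.0003, -1.116 ]), 'contact_force': array([ 0.4181, -0.2682, -0.041 ]), 'torque': array([-0.0143, -0.1745,  0.0388]), 'opening': 0.0006183011668453936} [[ 0.4393 -0.0015  0.8983]
 [-0.8983 -0.0004  0.4393]
 [-0.0003 -1.     -0.0015]] [-0.0203 16.1047  0.0797]
```

View pics/side1.png

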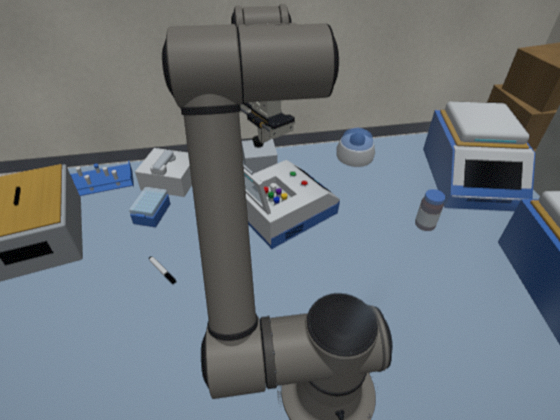

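The side view shows the closed fingertips at about (262,140), above the block, with the lid untouched at (255,185). I'll descend in two stages.

```bash
python3 -m pendant '[[[0,1.5,0,0,0,0,0],[0,3.5,0.05,0,0,0,0],[0,5.5,0.1,0,0,0,0],[0,7.5,0.1,0,0,0,0],[0,9.5,0.1,0,0,0,0],[0,11.5,0.1,0,0,0,0],[0,12.5,0.1,0,0,0,0],[0,12.5,0.1,0,0,0,0],[0,12.5,0.1,0,0,0,0]]]'
python3 - <<'E'
from h import *
np.set_printoptions(precision=4,suppress=True)
S=status.observe(); M=R.from_euler('xyz',S['tool_rot']).as_matrix()
print(S['tool_pos'],S['contact_force'],M.T@(np.array([.5998,.0486,.135])-S['tool_pos'])*100)
a=snap('side','side2')['image'];b=snap('top','top2')['image']
cr=lambda i,x,y:cv2.resize(i[y:y+120,x:x+100],None,fx=4,fy=4,interpolation=cv2.INTER_CUBIC)
cv2.imwrite('pics/c2.png',np.hstack([cr(a,225,100),cr(b,225,110)])[...,::-1])
c=load('top2');print(proj(c,S['tool_pos']),proj(load('side2'),S['tool_pos']))
E
```

```text
time: 3.0
tool_pos: [0.601, 0.0483, 0.1727]
tool_rot: [-1.57, -0.001, -1.117]
contact_force: [0.0, -1.2, -0.3]
opening: 0.0006
[0.601  0.0483 0.1727] [ 0.0082 -1.1591 -0.3173] [-0.0854  3.7654 -0.1008]
(np.float64(270.7917423618312), np.float64(170.52405006360468)) (np.float64(265.20345643142804), np.float64(174.33731328213847))
```

View pics/c2.png

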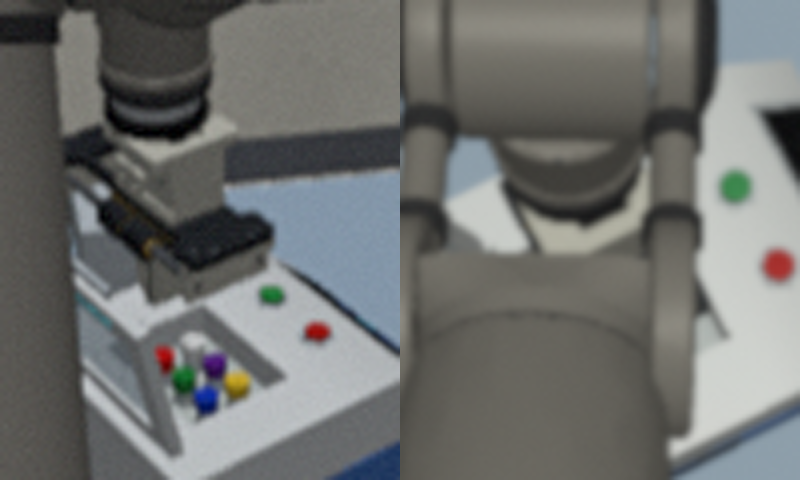

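In the crop the fingertips are at full-image (264,174.5), matching the projected TCP at (265,174). The red cap lies directly beneath at (266,189.5). Next I'll descend to about 18 mm clear and hold for 2 s or more.

```bash
python3 -m pendant '[[[0,1,0,0,0,0,0],[0,2,-0.05,0,0,0,0],[-0.05,3,-0.05,0,0,0,0],[-0.05,3.6,-0.1,0,0,0,0],[-0.05,3.6,-0.1,0,0,0,0],[-0.05,3.6,-0.1,0,0,0,0],[-0.05,3.6,-0.1,0,0,0,0],[-0.05,3.6,-0.1,0,0,0,0],[-0.05,3.6,-0.1,0,0,0,0],[-0.05,3.6,-0.1,0,0,0,0],[-0.05,3.6,-0.1,0,0,0,0],[-0.05,3.6,-0.1,0,0,0,0],[-0.05,3.6,-0.1,0,0,0,0],[-0.05,3.6,-0.1,0,0,0,0],[-0.05,3.6,-0.1,0,0,0,0],[-0.05,3.6,-0.1,0,0,0,0],[-0.05,3.6,-0.1,0,0,0,0],[-0.05,3.6,-0.1,0,0,0,0],[-0.05,3.6,-0.1,0,0,0,0],[-0.05,3.6,-0.1,0,0,0,0]]]'
python3 - <<'E'
from h import *
np.set_printoptions(precision=4,suppress=True)
S=status.observe(); c=snap('side','side3')
print(S['tool_pos'],S['contact_force'],proj(c,S['tool_pos']),proj(c,[.5998,.0486,.119]))
cv2.imwrite('pics/c3.png',cv2.resize(c['image'][100:220,225:345],None,fx=4,fy=4,interpolation=cv2.INTER_CUBIC)[...,::-1])
E
```

```text
time: 5.1
tool_pos: [0.5996, 0.0488, 0.1357]
tool_rot: [-1.571, -0.0, -1.116]
contact_force: [-0.9, -0.0, 0.3]
opening: 0.0004
[0.5996 0.0488 0.1357] [-0.8881 -0.0358  0.3181] (np.float64(265.35151194422974), np.float64(183.8426822223782)) (np.float64(265.5034538203864), np.float64(187.85162154088516))
```

View pics/c3.png

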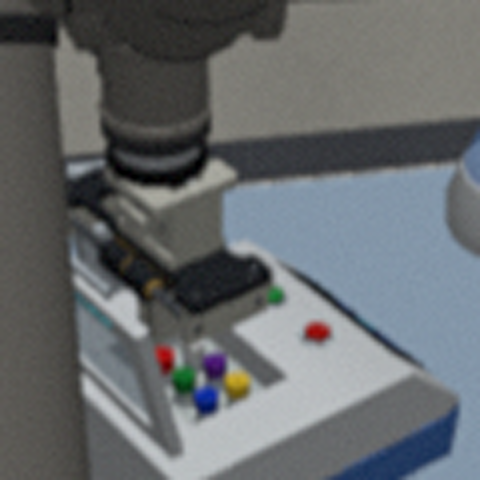

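```bash
python3 -m pendant '[[[0,0,0,0,0,0,0],[0,0,0,0,0,0,0],[0,0,0,0,0,0,0],[0,0,0,0,0,0,0],[0,0,0,0,0,0,0],[0,0,0,0,0,0,0],[0,0,0,0,0,0,0],[0,0,0,0,0,0,0]]]'
```

```text
time: 5.95
tool_pos: [0.5996, 0.0488, 0.1357]
tool_rot: [-1.571, -0.0, -1.116]
contact_force: [-0.2, -0.3, -0.1]
opening: 0.0003
```

The tips at crop (157,338) hang directly over the red cap at (163,358), with no contact, and have been held for about 2.5 s. I'll now rise, pass over the lid and come down behind it.

```bash
python3 -m pendant '[[[0,-2,0,0,0,0,0],[0,-5,0,0,0,0,0],[0,-8.5,0,0,0,0,0],[0,-12,0,0,0,0,0],[0,-15.5,0,0,0,0,0],[-1,-17.5,-0.3,0,0,0,0],[-4,-17.5,-0.8,0,0,0,0],[-7,-17.5,-1.3,0,0,0,0],[-10.5,-17.5,-2,0,0,0,0],[-14,-17.5,-2.6,0,0,0,0],[-16,-17.5,-3,0,0,0,0],[-16,-17,-3,0,0,0,0],[-16,-14,-3,0,0,0,0],[-16,-11,-3,0,0,0,0],[-16,-8.5,-3,0,0,0,0],[-16,-8,-3,0,0,0,0],[-16,-8,-3,0,0,0,0]]]'
cat > loc.py <<'E'
from h import *
np.set_printoptions(precision=4,suppress=True)
def l(p): return R.from_euler('z',2.0259).as_matrix().T@(np.array(p)-[.5992,-.0184,0])
S=status.observe(); print('local tcp',l(S['tool_pos']),'F local',R.from_euler('z',2.0259).as_matrix().T@S['contact_force'])
E
python3 - <<'E'
from loc import *
x,y,z=l(S['tool_pos'])
for t in np.r_[1.77:.0:-.1,0]:
    px=.115-.112*np.cos(t)+.012*np.sin(t)+.0095; pz=.125+.112*np.sin(t)+.012*np.cos(t)
    print(round(t,2),'row x %.1f y %.1f'%((x-px)*100,(z-pz)*100))
c=snap('side','side4')
cv2.imwrite('pics/c4.png',cv2.resize(c['image'][60:240,180:360],None,fx=3,fy=3,interpolation=cv2.INTER_CUBIC)[...,::-1])
E
```

```text
time: 7.65
tool_pos: [0.5025, 0.1787, 0.2152]
tool_rot: [-1.572, 0.0, -1.116]
contact_force: [-0.0, 0.3, 1.1]
opening: -0.0
local tcp [0.2196 0.0002 0.2152] F local [ 0.299  -0.1334  1.0809]
1.77 row x 6.1 y -1.7
1.67 row x 7.2 y -2.0
1.57 row x 8.3 y -2.2
1.47 row x 9.4 y -2.2
1.37 row x 10.6 y -2.2
1.27 row x 11.7 y -2.0
1.17 row x 12.8 y -1.8
1.07 row x 13.8 y -1.4
0.97 row x 14.8 y -0.9
0.87 row x 15.8 y -0.3
0.77 row x 16.7 y 0.4
0.67 row x 17.5 y 1.1
0.57 row x 18.3 y 2.0
0.47 row x 18.9 y 2.9
0.37 row x 19.5 y 3.8
0.27 row x 20.0 y 4.9
0.17 row x 20.3 y 5.9
0.07 row x 20.6 y 7.0
0.0 row x 20.7 y 7.8
```

View pics/c4.png

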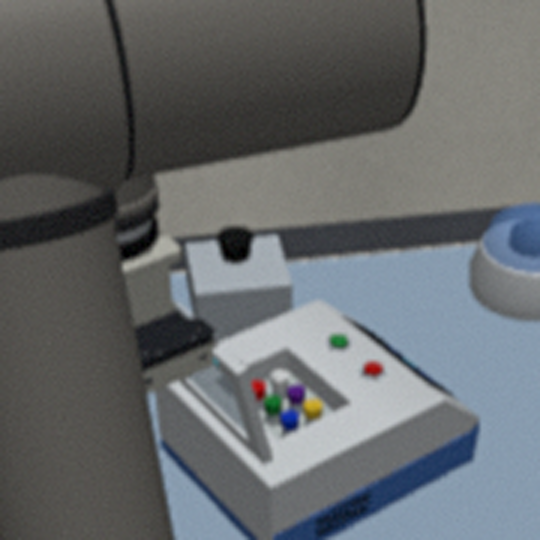

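The fingers are behind the lid, with the gripper at crop (175,345) and the lid at (240,400). I'll push along the arc.

```bash
python3 -m pendant '[[[2,0,0,0,0,0,0],[4,-0.3,0,0,0,0,0],[5.5,-0.7,0,0,0,0,0],[6.5,-1,0,0,0,0,0],[7.5,-1.3,0,0,0,0,0],[8.5,-1.6,0,0,0,0,0],[9.5,-1.8,0,0,0,0,0],[10.6,-2,0,0,0,0,0],[11.7,-2,0,0,0,0,0],[12.8,-1.8,0,0,0,0,0],[13.8,-1.4,0,0,0,0,0],[14.8,-0.9,0,0,0,0,0],[15.8,-0.3,0,0,0,0,0],[16.7,0.4,0,0,0,0,0],[16.7,0.4,0,0,0,0,0]]]'
python3 - <<'E'
from loc import *
x,y,z=l(S['tool_pos'])
c=snap('side','side5')
cv2.imwrite('pics/c5.png',cv2.resize(c['image'][60:240,180:360],None,fx=3,fy=3,interpolation=cv2.INTER_CUBIC)[...,::-1])
E
```

```text
time: 9.2
tool_pos: [0.5757, 0.028, 0.2101]
tool_rot: [-1.573, 0.001, -1.117]
contact_force: [0.1, -0.1, 0.2]
opening: 0.0004
local tcp [0.052  0.0007 0.2101] F local [-0.093  -0.0348  0.1642]
```

View pics/c5.png

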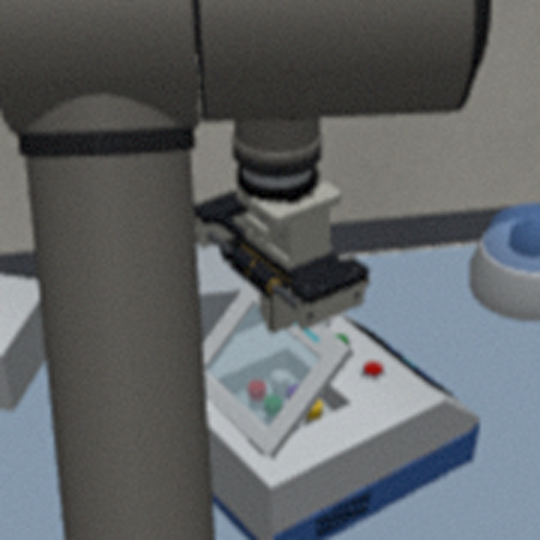

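The lid is about half closed and the fingertips rest on its outer side at crop (280,320). Continuing down the arc.

```bash
python3 -m pendant '[[[0.8,0.7,0,0,0,0,0],[1.6,1.6,0,0,0,0,0],[2.2,2.5,0,0,0,0,0],[2.8,3.4,0,0,0,0,0],[3.3,4.5,0,0,0,0,0],[3.6,5.5,0,0,0,0,0],[3.8,6.2,0,0,0,0,0],[3.9,6.7,0,0,0,0,0],[4,7.1,0,0,0,0,0],[4,7.3,0,0,0,0,0],[4,7.4,0,0,0,0,0],[4,7.4,0,0,0,0,0]]]'
python3 -c "from loc import *"
```

```text
time: 10.45
tool_pos: [0.5933, -0.0065, 0.1378]
tool_rot: [-1.571, -0.0, -1.116]
contact_force: [-1.0, 0.1, 0.2]
opening: 0.0007
local tcp [0.0133 0.     0.1378] F local [0.4892 0.8771 0.2272]
```

```bash
python3 -m pendant '[[[0,0.1,0,0,0,0,0],[0,0.2,0,0,0,0,0],[0,0.2,0,0,0,0,0],[0,0.2,0,0,0,0,0],[0,0.2,0,0,0,0,0]]]'
python3 -c "from loc import *"
```

```text
time: 10.95
tool_pos: [0.5935, -0.0065, 0.1372]
tool_rot: [-1.57, -0.001, -1.116]
contact_force: [-3.1, 0.6, 7.9]
opening: 0.0006
local tcp [ 0.0132 -0.0001  0.1372] F local [1.9259 2.5028 7.8583]
```

An 8 N reaction at lid-top height (0.1372) means the lid is shut. I'll lift and go above the green key.

```bash
python3 -m pendant '[[[0,-1,0,0,0,0,0],[0,-3,0,0,0,0,0],[0,-5,0,0,0,0,0],[1.5,-5,0.7,0,0,0,0],[3.5,-5,1.6,0,0,0,0],[5.5,-5,2.6,0,0,0,0],[6.3,-5,3,0,0,0,0],[6.3,-5,3,0,0,0,0],[6.3,-5,3,0,0,0,0]]]'
python3 - <<'E'
from loc import *
a=snap('side','side6')['image'];b=snap('top','top6')['image']
cr=lambda i,x,y:cv2.resize(i[y:y+150,x:x+130],None,fx=3,fy=3,interpolation=cv2.INTER_CUBIC)
cv2.imwrite('pics/c6.png',np.hstack([cr(a,225,90),cr(b,225,110)])[...,::-1])
print(proj(load('side6'),S['tool_pos']),proj(load('side6'),[.6482,-.0501,.132]))
E
```

```text
time: 11.85
tool_pos: [0.6474, -0.0495, 0.1856]
tool_rot: [-1.571, 0.001, -1.116]
contact_force: [0.0, 0.4, -0.1]
opening: 0.0005
local tcp [-0.0491 -0.0296  0.1856] F local [ 0.3404 -0.1933 -0.053 ]
(np.float64(293.0379691223273), np.float64(159.18036320475525)) (np.float64(292.72835898322154), np.float64(172.25508286214438))
```

View pics/c6.png

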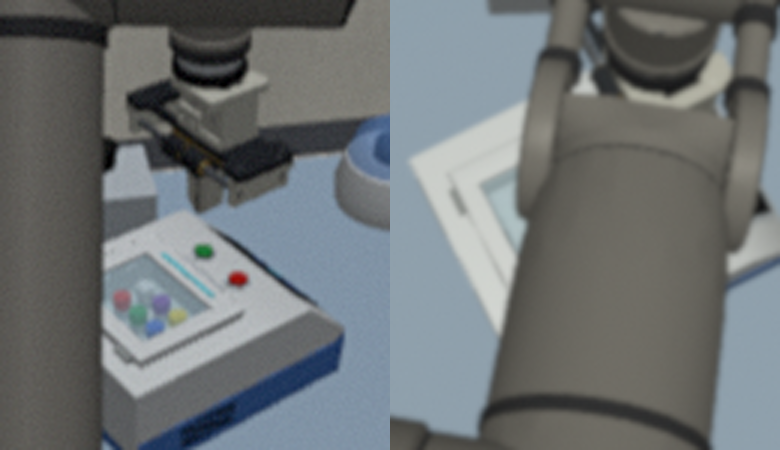

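The lid is flat on the deck. The green key at (293,174) is below the fingertips, which are at about (293,159). Pressing now.

```bash
python3 -m pendant '[[[0.1,1.5,0,0,0,0,0],[0.1,3,0,0,0,0,0],[0.1,4.2,0,0,0,0,0],[0.1,5,0,0,0,0,0],[0.1,5.3,0,0,0,0,0],[0.1,5.5,0,0,0,0,0],[0.1,5.7,0,0,0,0,0],[0.1,5.9,0,0,0,0,0],[0.1,5.9,0,0,0,0,0],[0.1,5.9,0,0,0,0,0]]]'
python3 -c "from loc import *"
```

```text
time: 12.95
tool_pos: [0.6486, -0.0508, 0.1282]
tool_rot: [-1.57, -0.001, -1.116]
contact_force: [-4.1, 1.6, 7.6]
opening: 0.0008
local tcp [-0.0508 -0.0301  0.1282] F local [3.1958 2.9576 7.6303]
```

```bash
python3 -m pendant '[[[0,0.1,0,0,0,0,0],[0,0.1,0,0,0,0,0],[0,0.1,0,0,0,0,0]]]'
python3 -c "from loc import *"
```

```text
time: 13.25
tool_pos: [0.6486, -0.0509, 0.1281]
tool_rot: [-1.569, -0.001, -1.116]
contact_force: [-4.6, 2.1, 11.3]
opening: 0.0006
local tcp [-0.0509 -0.0301  0.1281] F local [ 3.8947  3.1803 11.3466]
```

The force rose by nearly 4 N with no further travel, so the key is bottomed. I'll release and retreat.

```bash
python3 -m pendant '[[[0,-1,0,0,0,0,0],[0,-3,0,0,0,0,0],[0,-6,0,0,0,0,0],[0,-9.5,0,0,0,0,0],[0,-13,0,0,0,0,0],[2,-15,0,0,0,0,0],[6,-15,0,0,0,0,0],[10,-15,0,0,0,0,0],[14,-15,0,0,0,0,0],[17,-15,0,0,0,0,0],[18,-15,0,0,0,0,0],[18,-15,0,0,0,0,0],[18,-15,0,0,0,0,0],[18,-15,0,0,0,0,0]]]'
python3 - <<'E'
from loc import *
a=snap('side','side7');b=snap('top','top7')
print('lid/key heights',[l(at_d(b,*proj(b,R.from_euler('z',2.0259).as_matrix()@np.array(q)+[.5992,-.0184,0])))for q in((-.01,-.06,.137),(-.01,.06,.137),(-.05,-.03,.132),(-.05,.03,.132))])
cv2.imwrite('pics/c7.png',np.hstack([cv2.resize(a['image'][90:290,110:],(400,178)),cv2.resize(b['image'][90:290,110:],(400,178))])[...,::-1])
d=np.abs(load('side0')['image'].astype(int)-a['image']).max(2)
for n,(x,y,w,h) in dict(tip_box=(128,185,44,42),marker=(145,252,35,35),bottle=(412,188,34,44)).items(): print(n,'changed px',(d[y:y+h,x:x+w]>45).sum())
E
```

```text
time: 14.65
tool_pos: [0.7275, -0.2115, 0.2763]
tool_rot: [-1.57, -0.0, -1.115]
contact_force: [0.5, 0.3, 0.2]
opening: 0.0004
local tcp [-0.2298 -0.0303  0.2763] F local [-0.0005 -0.6039  0.158 ]
lid/key heights [array([-0.0101, -0.0601,  0.1365]), array([0.0618, 0.1348, 0.5856]), array([-0.0501, -0.0301,  0.1317]), array([-0.0496,  0.0304,  0.1339])]
tip_box changed px 0
marker changed px 0
bottle changed px 0
```

View pics/c7.png

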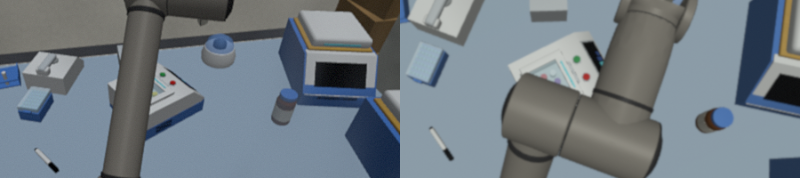

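The lid is flat and both keys are up. The bench items are unchanged and the arm is clear, so I'm handing in.

```bash
python3 -c "from cell import robot; print(robot.hand_in())"
```

```text
the job is handed in; nothing more can be done
None
```

I completed the sequence and handed the job in at about 14.7 s on the robot's clock; no verdict was reported.

- **Pointing:** with the lid open, I held the closed fingertips about 17 mm above the red cap for about 2.5 s. By my measurements they were within 1 mm of its centre to the side, with no sign of contact.
- **Lid:** I pushed it shut along its arc. At the end it pushed back with 8 N at its closed height, and afterwards its top measured 136.5 mm above the bench (137 mm is closed).
- **Start key:** I pressed the green key until it bottomed. The fingertips stopped at about 128.1 mm, roughly 3.9 mm of travel, and pressing harder gave no further movement.

In the last checks the green key was back at 131.7 mm and the red key stood at 133.9 mm. Both are nominally 132 mm, within camera accuracy. The jar, tip box and marker showed no change in the images, and the arm was clear of everything.

Two things were not confirmed at the end:
- **Lid corner:** the second lid-height reading was blocked by the arm, so only one corner was measured.
- **Tubes:** I did not measure their positions after the lid closed. They were seen in place through the lid window just before I pressed the key.

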